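Set the wind-up process timer to five minutes

ROBOT

A 6-joint arm with a two-finger parallel gripper is mounted at the origin on a cart in front of the work surface, level with it; the furniture and walls round the work are solid. World frame = base frame: x ahead of the robot, y to its left, z up, the work surface at z = 0. Lengths are in m, angles in rad, forces in N, time in s.
With the tool pointing down it reaches from about 0.425 to 0.95 m from the base axis. Payload 3.5 kg.
Tool frame: the origin (TCP) lies at the very end of the fingers, on their centre line; the grasp point (between the pads) lies ctrl.pinch_z behind it (ctrl.pinch_z is the distance from the TCP to the grasp point, in m); z points along the fingers, y is the line along which they close (so a half turn about z gives the same grasp; the last joint's range is limited). The gripper opens to 85 mm and grips with 20 to 120 N. Pads are 22 mm wide; open, the fingers measure 114 mm over their backs; the gripper's body (76 mm by 85 mm) begins 54 mm behind the grasp point. The pads swing forward as they close: fully open they stand 13 mm farther back than shut.
Start: joints at [1.06, 0.286, 1.577, -0, 1.279, -0.15], TCP at [0.238, 0.632, 0.231] pointing down, gripper open.
Joint ranges: [-2.77, 2.77], [-0.9, 2.22], [0.21, 2.48], [-1.53, 4.67], [0.24, 2.81], [-2.84, 2.84]. Speed limits (rad/s): [2.79, 2.79, 3.14, 3.14, 3.14, 3.14].

INTERFACE

Orientations are given as a unit quaternion [x, y, z, w].
In Python, from plant import ctrl gives the robot as it stands.
- The arm moves only by the tool tcp_steps, called after "Request:" as name([rows], argument=value, ...), one row to a line, values as JSON. Schema: {"type":"object","properties":{"ticks":{"type":"array","items":{"type":"object","properties":{"xyz":{"type":"array","items":{"type":"number"},"minItems":3,"maxItems":3},"rot":{"type":"array","items":{"type":"number"},"minItems":3,"maxItems":3},"finger_gap":{"type":"number"}},"additionalProperties":false,"required":["finger_gap"]},"minItems":1,"maxItems":10},"grip_force":{"type":"number"},"only":{"type":"string"},"quiet":{"type":"boolean"},"lines":{"type":"string"}},"required":["ticks"],"additionalProperties":false}. ticks is a list of rows, 1 to 10 of them, each an object with the fields xyz (a list: dx, dy, dz in fractions of the full range, 1 being 800 mm), rot (a list: a rotation vector rx, ry, rz in fractions of the full range, 1 being 2 pi rad), finger_gap (the opening from 0.0 (shut) to 1.0 (fully open)); a field left out counts as zero (the opening has to be given); each row is the pose to reach, as a shift and turn from the pose commanded when the call began, along the tool's axes at that moment; what a row does not reach only later rows make up. A row lasts 1/8 s, in which the tool goes at most 0.0625 m and 0.188 rad, less where a joint would pass 70% of its speed; a pose out of reach is approached as far as the arm can. The fingers move at their own pace and stop on an object; grip_force is the grip in N (left out, the last holds). Time passes only in rows, so rows that do not move let the fingers close. The tool returns the time, the measured TCP pose, the force, the opening and the grip force at its end. only (a regular expression) keeps the lines of the reply that match it, lines (a string "A,B") keeps lines A to B, and quiet returns only ok. Shift and turn numbers lie between -1 and 1, and a call with a number outside is refused. Input that does not fit is refused with a message, and nothing moves.
- ctrl.get_state(): the state, without advancing time (a new reading comes with each control period).
- ctrl.read_camera(name): name is "scene" or "top"; returns a dict with "pixels" (480x640x3 uint8, red, green, blue), "camera_matrix" (3x3 intrinsics, pixels), "dist_coeffs" ([k1, k2, p1, p2, k3] as OpenCV has them; the pictures are not rectified), "xyz" and "orientation" of the camera in the world. Camera axes: x right, y down, z forward; pixel columns grow to the right and rows downward; lengths in m; the calibration is good to about 2 mm. A picture is of the moment at which its call begins. There is no depth.
- ctrl.sign_off(): hands the job in; it is judged then, once.
Trained networks look in the newest picture that a camera, given by its name, has taken for a name from the list of things; names that differ only in an ending like _2 or _b are one class to them, and where a whole thing is asked for, a point or a joint stands for the part that bears it (a point fixed in the world has none). Each returns a list of dicts, best first, with "conf" (0 to 1); they miss things now and then, are a little off and sometimes report something else, mostly with a low value. They report only what shows in the picture. A call takes as long as a camera call.
- ctrl.recognise(camera, thing): "position" ([x, y, z] in m, in world coordinates, good to about 4 mm: the middle of the surface that is visible of it).
- ctrl.masks_of(camera, thing): "region" (480x640 bool, what is visible of it).
- ctrl.mark_of(camera, thing): "position" ([x, y, z] in m, in world coordinates, good to about 4 mm: a listed point, or the origin of a listed thing).
The state is a dict: "time": time; "qpos": joint angles; "dq": joint speeds; "joint_efforts": joint torques, N m; "eef_pos": TCP position; "tcp_rot": TCP orientation; "contact_force": force on the tool from outside, world axes, zero at the start; "wrist_torque": the same for the moment, N m; "opening": opening from 0.0 (shut) to 1.0 (fully open); "finger_force": force on a finger pad.
Only numpy, scipy, OpenCV 4.12 (cv2) and the standard library are available. Lean on these libraries where they do the work, as an engineer would, in place of code of your own. Each camera call takes 0.05 s, during which the arm holds its last target. There are 200 camera calls.

TASK

Set the wind-up process timer to five minutes for the next wafer soak: turn its knob clockwise past the ten-minute mark first, so that the bell is wound, then turn it back to five minutes, let go and come clear. The timer is light and its spring is stiff, so press down on it while you turn (about 15 N; never more than 35 N), or the whole timer spins with the knob: it must stay where it stands, neither turning nor sliding on the bench. Leave the things around it undisturbed.

Things in the scene. Friction and masses are not known exactly. Their poses are not given: they have to be found in the camera images.
- timer: the loose timer: an aluminium puck 93 mm across, 36 mm high, on three rubber feet 36 mm from its axis; about 0.24 kg. Origin: centre of its underside; z up, -x towards the index mark. On top turns a white dial (77 mm across, its face 41.5 mm above the bench) with a black wing grip on it. Its weight holds the housing against under 0.13 N m; 15 N of push down on wing or dial holds it safely
- timer_index (a point): the fixed index mark of the timer, a black arrowhead on the rim of the aluminium housing, 46.5 mm from the axis, 36 mm above the bench; time is read on the dial at this mark
- timer_grip (a point): centre of the dial's face at the foot of the wing grip, on the turning axis, 41.5 mm above the bench; turns with the knob: z up, x along the wing's length (50 mm), y across its thickness (12 mm). The wing stands 28 mm above this point; its -x end carries a white line and points to the dial's zero. The wing bears a 30 N grip; the timer yields under 1 mm to a 15 N push
- timer_knob (a joint): the knob's angle on the housing, clockwise from above positive, 0 to 5.76: minutes set x 0.192. 0: the thick black zero line is at the index; 5 min = 0.96: the long tick halfway along the red band; 10 min = 1.92: the red line ending the band. Long ticks every 5 min, short every minute, anticlockwise from zero. Takes 0.2 N m to turn either way at any angle and stays where it is left
- bench_2: the fixed workbench on which everything stands, top at z = 0
- beaker: bystander: glass beaker with cotton sticks, 50 mm in diameter, 106 mm high over the sticks; origin: centre of its underside
- wafer_case: bystander: flat closed wafer case, black with a grey lid, 97 x 119 x 28 mm; origin: centre of its underside
- wafer_carrier: bystander: round white wafer carrier lying near the microscope foot (a like one by the grey cabinet is fixed), 64 mm in diameter, 14 mm high; origin: centre of its underside
- tweezers: bystander: black tweezers, 13 x 140 x 9 mm, lying along their y; origin: centre of the underside

How it is judged:
On the way:
1. the knob has been wound past ten minutes (1.92 rad) (value of joint timer_knob above 1.92 rad), for 0.1 s.
At the end, for the whole second after the job is handed in: The knob, once wound past ten, rests at five minutes to within half a minute (0.86 to 1.06 rad); the timer stands flat, it and its index mark within 12 mm of their start; beaker, wafer case, wafer carrier and tweezers are within 20 mm of theirs (value of joint timer_knob between 0.86 and 1.06 rad and distance of each of timer_index, timer from where it was at the start of the episode below 0.012 m and angle between timer's own z axis and vertical below 0.05 rad and linear speed of timer below 0.01 m/s and velocity of joint timer_knob between -0.02 and 0.02 rad/s and distance of each of beaker, wafer_case, wafer_carrier, tweezers from where it was at the start of the episode below 0.02 m); the robot touches nothing.
It fails at once if the timer is spun or pushed along the bench (its index mark is more than 12 mm from where it started) (distance of timer_index from where it was at the start of the episode above 0.012 m).
It fails at once if the timer is pressed too hard (it bears on the bench with more than 40 N, its weight included) (contact force between timer and bench_2 above 40 N).
It fails at once if the timer is lifted off the bench (more than 8 mm) (height (world z) of timer above 0.008 m).
It fails at once if a bystander is pushed away by more than 20 mm (distance of any of beaker, wafer_case, wafer_carrier, tweezers from where it was at the start of the episode above 0.02 m).
It also fails if it takes over 54 s, if anything falls off the work surface, if the arm or the gripper's body presses on something with over 40 N, if the wrist force passes 120 N, or if a joint passes its speed limit or range.

## Working session

There is one attempt and no reset: what is moved stays moved. The work goes in short steps, Python scripts to look and compute and a tool call to move; the robot and the scene stay as the last step left them, time stands still between calls to the robot, and variables do not carry over. Pictures are saved under pics/ and viewed, at most 10 in all, crops included, and the job is handed in when it is done.

```bash
ls; mkdir -p pics; cat > h.py <<'E'
import numpy as np, cv2
from scipy.spatial.transform import Rotation as R
from plant import ctrl
E
python3 - <<'E'
from h import *
s=ctrl.get_state();print({k:np.round(v,3) for k,v in s.items()},ctrl.pinch_z)
for c in ["scene","top"]:
    d=ctrl.read_camera(c);cv2.imwrite(f"pics/{c}0.png",d["pixels"][:,:,::-1]);print(c,d["xyz"],d["orientation"],d["camera_matrix"],d["dist_coeffs"])
    for t in ["timer","timer_index","timer_grip","beaker","wafer_case","wafer_carrier","tweezers"]:
        print(t,[(np.round(r["position"],4),round(r["conf"],2)) for r in ctrl.mark_of(c,t)[:2]])
E
```

```text
pics
{'time': np.float64(0.0), 'qpos': array([ 1.06 ,  0.287,  1.578,  0.   ,  1.279, -0.15 ]), 'dq': array([ 0.001,  0.002, -0.002, -0.001, -0.002,  0.   ]), 'joint_efforts': array([-1.0000e-03, -4.0598e+01, -2.9262e+01, -0.0000e+00,  6.0000e-03,
        0.0000e+00]), 'eef_pos': array([0.238, 0.631, 0.23 ]), 'tcp_rot': array([ 0.179,  0.984, -0.001, -0.   ]), 'contact_force': array([-0.156, -0.087, -0.151]), 'wrist_torque': array([ 0.02 , -0.008, -0.006]), 'finger_force': np.float64(0.0), 'opening': np.float64(0.999)} 0.0187
scene [-0.39779757  1.13018111  0.33639032] [-0.27996023  0.79392698 -0.50621994  0.18719936] [[466.91902305   0.         314.54492281]
 [  0.         466.91902305 238.27940224]
 [  0.           0.           1.        ]] [-0.03626792  0.          0.          0.          0.        ]
timer [(array([0.4454, 0.1314, 0.0008]), 0.6)]
timer_index [(array([0.3942, 0.1469, 0.0343]), 0.83)]
timer_grip [(array([0.4447, 0.1326, 0.0394]), 0.54), (array([ 0.4366, -0.0205,  0.0019]), 0.44)]
beaker [(array([0.6013, 0.0469, 0.0036]), 0.68)]
wafer_case [(array([ 0.6579,  0.2811, -0.0009]), 0.6)]
wafer_carrier [(array([ 0.4345, -0.0179,  0.0011]), 0.51)]
tweezers []
top [ 0.39816423 -0.02141374  1.16373591] [-0.70128588  0.71140736 -0.03065352  0.03402997] [[541.2610831    0.         321.02831316]
 [  0.         541.2610831  239.51416062]
 [  0.           0.           1.        ]] [-0.14801923  0.          0.          0.          0.        ]
timer [(array([0.4411, 0.1328, 0.001 ]), 0.62)]
timer_index [(array([0.3991, 0.1438, 0.0375]), 0.63)]
timer_grip []
beaker [(array([0.6028, 0.0456, 0.0035]), 0.91)]
wafer_case [(array([ 0.6622,  0.2833, -0.0012]), 0.78)]
wafer_carrier [(array([ 0.436 , -0.0226,  0.    ]), 0.93)]
tweezers [(array([0.5161, 0.331 , 0.0011]), 0.59)]
```

View pics/scene0.png

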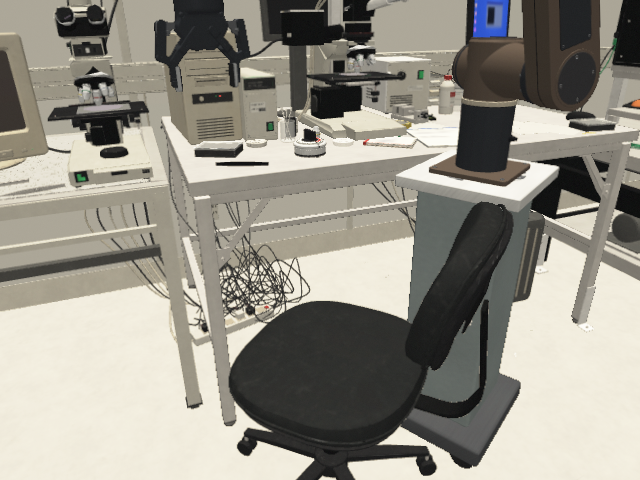

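View pics/top0.png

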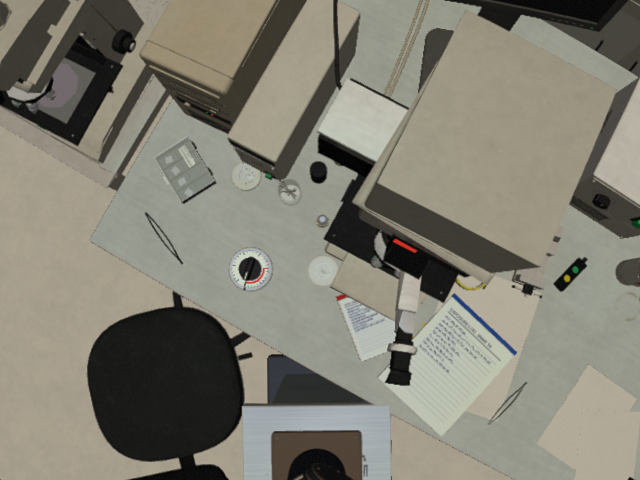

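```bash
python3 - <<'E'
from h import *
a=cv2.imread("pics/top0.png"); 
d=ctrl.read_camera("top")
Rm=R.from_quat(d["orientation"]).as_matrix()
def proj(d,p):
    Rm=R.from_quat(d["orientation"]).as_matrix()
    return cv2.projectPoints(np.array(p,float).reshape(-1,3),cv2.Rodrigues(Rm.T)[0],-Rm.T@d["xyz"],d["camera_matrix"],np.array(d["dist_coeffs"]))[0].reshape(-1,2)
u,v=proj(d,[.443,.132,.04])[0].astype(int);print(u,v)
c=a[v-40:v+40,u-50:u+50];c=cv2.resize(c,(750,600),interpolation=cv2.INTER_CUBIC);cv2.imwrite("pics/topc.png",c)
E
```

```text
249 268
```

View pics/topc.png

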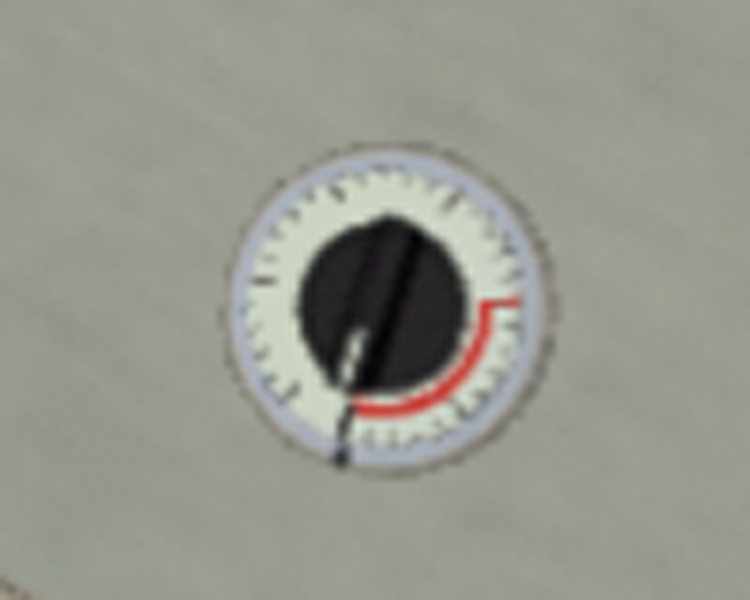

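Time: 54 s total=432 rows. ~43 calls of 10. Fine.

The scene view shows the timer at about (310,147) with its black wing. Carrier, beaker and case are behind it, well clear. In the top view the timer is at (250,268), with the index at about (244,288). The wing's white line lies at the index, so the knob is at about 0. I now refine the centre and yaw from both views.

```bash
cat >> h.py <<'E'
def ray(d,uv):
    p=cv2.undistortPoints(np.array(uv,float).reshape(-1,1,2),d["camera_matrix"],np.array(d["dist_coeffs"])).reshape(2)
    v=R.from_quat(d["orientation"]).apply([*p,1]);return np.array(d["xyz"]),v/np.linalg.norm(v)
def atz(d,uv,z):
    o,v=ray(d,uv);return o+v*(z-o[2])/v[2]
def tri(r1,r2):
    A=[];b=[]
    for o,v in (r1,r2):
        P=np.eye(3)-np.outer(v,v);A.append(P);b.append(P@o)
    return np.linalg.lstsq(np.vstack(A),np.hstack(b),rcond=None)[0]
E
python3 - <<'E'
from h import *
d=ctrl.read_camera("top")
m=ctrl.masks_of("top","timer")[0];r=m["region"].astype(np.uint8)
c=cv2.findContours(r,0,2)[0];c=max(c,key=cv2.contourArea);e=cv2.fitEllipse(c);print("mask",m["conf"],e)
C=atz(d,(250.37,268.5),.036);I=atz(d,(244.0,288.6),.036);C2=atz(d,e[0],.036)
print(C,C2,I,np.linalg.norm(I-C),"index dir deg",np.degrees(np.arctan2(*(I-C)[1::-1])))
w=lambda x,y:((x+.5)/7.5-.5+199,(y+.5)/7.5-.5+228)
a,b=atz(d,w(362,332),.0695),atz(d,w(349,388),.0695)
print("line dir",np.degrees(np.arctan2(*(b-a)[1::-1])),a,b)
# wing axis from line outer end through opposite end of wing
s=ctrl.read_camera("scene")
m=ctrl.masks_of("scene","timer")
if m:
    ys,xs=np.where(m[0]["region"]);print("scene",m[0]["conf"],xs.min(),xs.max(),ys.min(),ys.max())
    P=s["pixels"][ys.min()-12:ys.max()+12,xs.min()-15:xs.max()+15,::-1];print(xs.min()-15,ys.min()-12,P.shape)
    cv2.imwrite("pics/sc.png",cv2.resize(P,None,fx=9,fy=9,interpolation=cv2.INTER_CUBIC))
E
```

```text
mask 0.98 ((250.2500457763672, 269.03778076171875), (42.719459533691406, 43.58624267578125), 171.28176879882812)
[0.44301902 0.13174629 0.036     ] [0.44189815 0.13200315 0.036     ] [0.40124361 0.14531781 0.036     ] 0.0439246129950716 index dir deg 162.002652424144
line dir 166.58244771042527 [0.43501492 0.13443805 0.0695    ] [0.41993266 0.13803603 0.0695    ]
scene 0.89 293 325 129 158
278 117 (53, 62, 3)
```

View pics/sc.png

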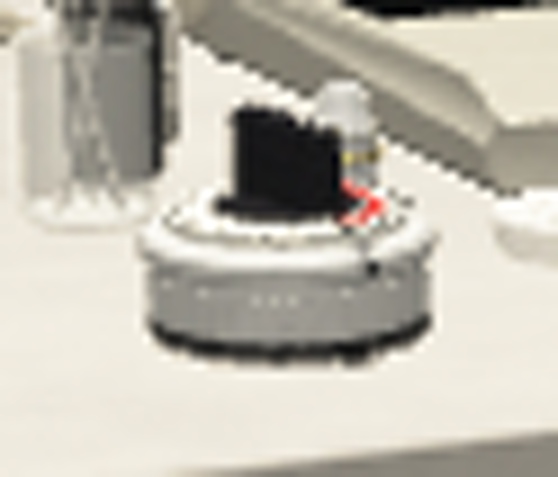

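The scene crop shows the wing standing upright and the index arrowhead at crop (373,268). Its near end and line point at the index, which fits zero. Next I check heights and work out the move.

```bash
python3 - <<'E'
from h import *
d=ctrl.read_camera("top");s=ctrl.read_camera("scene")
print("index tri",tri(ray(d,(244.0,288.6)),ray(s,(319.0,146.3))))
wt=atz(d,(250.3,268.7),.036)
print("dial/rim centre tri",tri(ray(d,(250.3,268.7)),ray(s,(278+290/9-.5,117+236/9-.5))))
st=ctrl.get_state();T=R.from_quat(st["tcp_rot"]);p=st["eef_pos"]
G=np.array([.4425,.132,.11]);print("shift tool",T.inv().apply(G-p))
y=T.apply([0,1,0]);ya=np.degrees(np.arctan2(y[1],y[0]));print("yaw y",ya,"need rz",np.radians(ya-(164.5-90)))
print(T.apply([0,0,1]))
E
```

```text
index tri [0.4005666  0.14541272 0.03167553]
dial/rim centre tri [0.44296562 0.13247794 0.03323152]
shift tool [-0.36746349 -0.39524479  0.12132528]
yaw y 69.32681450513414 need rz -0.0902891197018215
[-3.58495740e-05 -5.52805600e-05 -9.99999998e-01]
```

Careful with the scale: shifts go in shares of 800 mm and turns go in shares of 2 pi rad. That gives: -0.395 m is -0.4938, -0.11 m is -0.1375, -0.09 rad is -0.0143.

Request:
tcp_steps([
  {"xyz": [-0.0463, -0.05, 0.015], "rot": [0, 0, -0.0016], "finger_gap": 0.5},
  {"xyz": [-0.0925, -0.1, 0.03], "rot": [0, 0, -0.0032], "finger_gap": 0.5},
  {"xyz": [-0.1375, -0.15, 0.045], "rot": [0, 0, -0.0048], "finger_gap": 0.5},
  {"xyz": [-0.1838, -0.2, 0.06], "rot": [0, 0, -0.0064], "finger_gap": 0.5},
  {"xyz": [-0.23, -0.25, 0.075], "rot": [0, 0, -0.008], "finger_gap": 0.5},
  {"xyz": [-0.275, -0.2963, 0.09], "rot": [0, 0, -0.0095], "finger_gap": 0.5},
  {"xyz": [-0.3213, -0.3463, 0.105], "rot": [0, 0, -0.0111], "finger_gap": 0.5},
  {"xyz": [-0.3675, -0.395, 0.12], "rot": [0, 0, -0.0127], "finger_gap": 0.5},
  {"xyz": [-0.4138, -0.4438, 0.1375], "rot": [0, 0, -0.0143], "finger_gap": 0.5},
  {"xyz": [-0.4588, -0.4938, 0.1513], "rot": [0, 0, -0.0143], "finger_gap": 0.5},
], grip_force=25)

```text
time: 2.4
eef_pos: [0.4428, 0.1308, 0.1103]
tcp_rot: [0.135, 0.991, 0.0, 0.001]
contact_force: [0.6, -0.7, -0.2]
opening: 0.496
finger_force: 0.0
```

Request:
tcp_steps([
  {"finger_gap": 0.5},
  {"finger_gap": 0.5},
])

```text
time: 2.65
eef_pos: [0.4422, 0.1325, 0.1105]
tcp_rot: [0.135, 0.991, 0.0, 0.0]
contact_force: [0.7, -0.9, 1.3]
opening: 0.502
finger_force: 0.0
```

```bash
python3 - <<'E'
from h import *
st=ctrl.get_state();print({k:np.round(v,4) for k,v in st.items()})
T=R.from_quat(st["tcp_rot"]);y=T.apply([0,1,0]);print(np.degrees(np.arctan2(y[1],y[0])),T.inv().apply(np.array([.4425,.132,.11])-st["eef_pos"]))
s=ctrl.read_camera("scene");P=s["pixels"][90:175,265:365,::-1]
cv2.imwrite("pics/s2.png",cv2.resize(P,None,fx=7,fy=7,interpolation=cv2.INTER_CUBIC))
E
```

```text
{'time': np.float64(2.65), 'qpos': array([ 7.0500e-02, -5.1400e-02,  2.1851e+00,  4.0000e-04,  1.0079e+00,
       -1.2289e+00]), 'dq': array([ 0.03  , -0.0052,  0.0003, -0.0018,  0.0009, -0.0005]), 'joint_efforts': array([-7.69600e-01, -2.32447e+01, -2.55278e+01, -2.59000e-02,
       -7.40000e-03, -2.30000e-03]), 'eef_pos': array([0.4422, 0.1325, 0.1105]), 'tcp_rot': array([1.354e-01, 9.908e-01, 2.000e-04, 0.000e+00]), 'contact_force': array([ 0.6899, -0.8646,  1.2558]), 'wrist_torque': array([0.0109, 0.0084, 0.0568]), 'finger_force': np.float64(0.0), 'opening': np.float64(0.5024)}
74.43469731081152 [-0.00039391 -0.00036821  0.00050553]
```

View pics/s2.png

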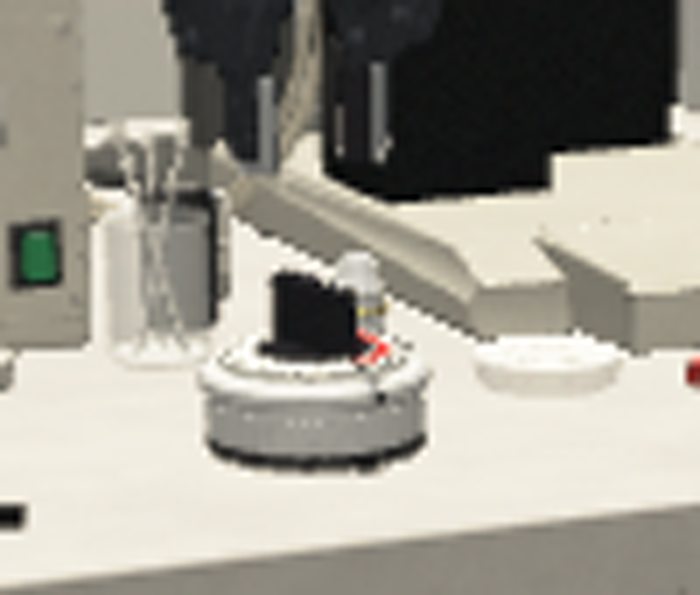

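The fingers (crop about (265,150) and (375,140)) are centred above the wing at (313,310). Descend and close.

Converted, 0.064 m is 0.08, 0.055 m is 0.0688.

Request:
tcp_steps([
  {"xyz": [0, 0, 0.025], "finger_gap": 0.4},
  {"xyz": [0, 0, 0.05], "finger_gap": 0.4},
  {"xyz": [0, 0, 0.0688], "finger_gap": 0.4},
  {"xyz": [0, 0, 0.08], "finger_gap": 0.4},
  {"xyz": [0, 0, 0.08], "finger_gap": 0.4},
  {"xyz": [0, 0, 0.08], "finger_gap": 0.3},
], grip_force=25)

```text
time: 3.45
eef_pos: [0.4427, 0.1326, 0.0469]
tcp_rot: [0.135, 0.991, 0.0, 0.001]
contact_force: [0.3, 0.5, 0.1]
opening: 0.303
finger_force: 0.0
```

Request:
tcp_steps([
  {"finger_gap": 0.2},
  {"finger_gap": 0.1},
  {"finger_gap": 0},
  {"finger_gap": 0},
  {"finger_gap": 0},
], grip_force=25)

```text
time: 4.08
eef_pos: [0.4428, 0.1324, 0.0469]
tcp_rot: [0.135, 0.991, 0.0, 0.001]
contact_force: [0.5, -0.6, 4.0]
opening: 0.137
finger_force: 25.7
```

```bash
python3 -c "
from h import *
s=ctrl.get_state();print(s['wrist_torque'],s['eef_pos'],s['contact_force'])"
```

```text
[-0.09017407 -0.02065811 -0.07949566] [0.44282727 0.13240615 0.04689414] [ 0.50381641 -0.6274045   4.0185755 ]
```

Converted, 0.001 m is 0.0013, 0.0005 m is 0.0006.

Request:
tcp_steps([
  {"xyz": [0, 0, 0.0006], "finger_gap": 0},
  {"xyz": [0, 0, 0.0013], "finger_gap": 0},
  {"xyz": [0, 0, 0.0013], "finger_gap": 0},
  {"xyz": [0, 0, 0.0013], "finger_gap": 0},
])

```text
time: 4.58
eef_pos: [0.443, 0.1324, 0.0468]
tcp_rot: [0.135, 0.991, -0.0, 0.0]
contact_force: [-2.2, -0.7, 10.0]
opening: 0.133
finger_force: 26.6
```

Converted, 0.001 m is 0.0013, 0.0005 m is 0.0006.

Request:
tcp_steps([
  {"xyz": [0, 0, 0.0006], "finger_gap": 0},
  {"xyz": [0, 0, 0.0013], "finger_gap": 0},
  {"xyz": [0, 0, 0.0013], "finger_gap": 0},
  {"xyz": [0, 0, 0.0013], "finger_gap": 0},
])

```text
time: 5.08
eef_pos: [0.4432, 0.1324, 0.0466]
tcp_rot: [0.135, 0.991, -0.0, 0.0]
contact_force: [-4.2, -1.3, 16.0]
opening: 0.134
finger_force: 27.4
```

Converted, 0.3 rad is 0.0477.

Request:
tcp_steps([
  {"rot": [0, 0, 0.008], "finger_gap": 0},
  {"rot": [0, 0, 0.0159], "finger_gap": 0},
  {"rot": [0, 0, 0.0239], "finger_gap": 0},
  {"rot": [0, 0, 0.0318], "finger_gap": 0},
  {"rot": [0, 0, 0.0398], "finger_gap": 0},
  {"rot": [0, 0, 0.0477], "finger_gap": 0},
])

```text
time: 5.82
eef_pos: [0.443, 0.1321, 0.0466]
tcp_rot: [0.281, 0.96, -0.001, 0.0]
contact_force: [-4.3, -1.7, 16.7]
opening: 0.134
finger_force: 27.3
```

```bash
python3 - <<'E'
from h import *
s=ctrl.get_state();print(s["wrist_torque"],s["qpos"])
d=ctrl.read_camera("scene");print([(r["position"],r["conf"]) for r in ctrl.mark_of("scene","timer_index")[:1]])
P=d["pixels"][115:165,275:345,::-1];cv2.imwrite("pics/s3.png",cv2.resize(P,None,fx=9,fy=9,interpolation=cv2.INTER_CUBIC))
E
```

```text
[-0.33274996  0.83883736  0.19245187] [ 7.06332352e-02  6.41940814e-02  2.21106240e+00 -1.92045698e-03
  8.66458905e-01 -9.28877354e-01]
[([0.3952, 0.1453, 0.0365], 0.81)]
```

View pics/s3.png

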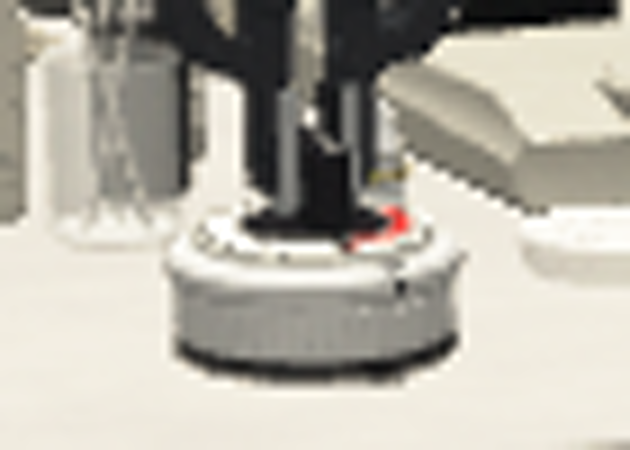

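The index is at crop (400,286), i.e. pixel (319.0,146.3), exactly as before. The dial has turned: the start of the red band has moved left of the index. Torque is 0.19 N m, so I continue.

Converted, 0.9 rad is 0.1432.

Request:
tcp_steps([
  {"rot": [0, 0, 0.0143], "finger_gap": 0},
  {"rot": [0, 0, 0.0286], "finger_gap": 0},
  {"rot": [0, 0, 0.043], "finger_gap": 0},
  {"rot": [0, 0, 0.0573], "finger_gap": 0},
  {"rot": [0, 0, 0.0716], "finger_gap": 0},
  {"rot": [0, 0, 0.0859], "finger_gap": 0},
  {"rot": [0, 0, 0.1003], "finger_gap": 0},
  {"rot": [0, 0, 0.1146], "finger_gap": 0},
  {"rot": [0, 0, 0.1289], "finger_gap": 0},
  {"rot": [0, 0, 0.1432], "finger_gap": 0},
])

```text
time: 7.18
eef_pos: [0.4422, 0.1317, 0.0466]
tcp_rot: [0.671, 0.742, -0.002, -0.0]
contact_force: [-7.5, -4.4, 19.4]
opening: 0.133
finger_force: 27.6
```

Converted, -0.001 m is -0.0013, -0.0005 m is -0.0006.

Request:
tcp_steps([
  {"xyz": [-0.0006, -0.0013, -0.0004], "finger_gap": 0},
  {"xyz": [-0.0006, -0.0013, -0.0004], "finger_gap": 0},
])

```text
time: 7.42
eef_pos: [0.442, 0.1316, 0.0467]
tcp_rot: [0.671, 0.742, -0.0, 0.0]
contact_force: [-4.3, -1.7, 15.5]
opening: 0.132
finger_force: 27.0
```

```bash
python3 - <<'E'
from h import *
s=ctrl.get_state();print(s["wrist_torque"])
ctrl.read_camera("scene");print([(r["position"],r["conf"]) for r in ctrl.mark_of("scene","timer_index")[:1]])
E
```

```text
[-0.35769073  0.80946609  0.03026832]
[([0.3955, 0.1461, 0.039], 0.84)]
```

Lateral force is down and the index hasn't moved. Continue turning to about 2.1.

Converted, 0.54 rad is 0.0859.

Request:
tcp_steps([
  {"rot": [0, 0, 0.0143], "finger_gap": 0},
  {"rot": [0, 0, 0.0286], "finger_gap": 0},
  {"rot": [0, 0, 0.043], "finger_gap": 0},
  {"rot": [0, 0, 0.0573], "finger_gap": 0},
  {"rot": [0, 0, 0.0716], "finger_gap": 0},
  {"rot": [0, 0, 0.0859], "finger_gap": 0},
])

```text
time: 8.28
eef_pos: [0.4415, 0.1317, 0.0466]
tcp_rot: [0.845, 0.535, -0.001, 0.0]
contact_force: [-6.8, -0.9, 15.5]
opening: 0.132
finger_force: 27.2
```

Converted, -0.0007 m is -0.0009, -0.0003 m is -0.0004, 0.4 rad is 0.0637.

Request:
tcp_steps([
  {"xyz": [-0.0004, -0.0009, 0], "rot": [0, 0, 0.0127], "finger_gap": 0},
  {"xyz": [-0.0004, -0.0009, 0], "rot": [0, 0, 0.0255], "finger_gap": 0},
  {"xyz": [-0.0004, -0.0009, 0], "rot": [0, 0, 0.0382], "finger_gap": 0},
  {"xyz": [-0.0004, -0.0009, 0], "rot": [0, 0, 0.0509], "finger_gap": 0},
  {"xyz": [-0.0004, -0.0009, 0], "rot": [0, 0, 0.0637], "finger_gap": 0},
  {"xyz": [-0.0004, -0.0009, 0], "rot": [0, 0, 0.0637], "finger_gap": 0},
  {"xyz": [-0.0004, -0.0009, 0], "rot": [0, 0, 0.0637], "finger_gap": 0},
])

```text
time: 9.15
eef_pos: [0.441, 0.132, 0.0467]
tcp_rot: [0.934, 0.358, -0.0, 0.0]
contact_force: [-4.8, -0.7, 14.7]
opening: 0.136
finger_force: 27.1
```

```bash
python3 - <<'E'
from h import *
s=ctrl.get_state();print(s["wrist_torque"],s["qpos"][5])
y=R.from_quat(s["tcp_rot"]).apply([0,1,0]);print("turned",np.radians(74.43)-np.arctan2(y[1],y[0]))
d=ctrl.read_camera("scene");print([(r["position"],r["conf"]) for r in ctrl.mark_of("scene","timer_index")[:1]])
P=d["pixels"][115:165,275:345,::-1];cv2.imwrite("pics/s4.png",cv2.resize(P,None,fx=9,fy=9,interpolation=cv2.INTER_CUBIC))
E
```

```text
[-0.10749863  0.89332124 -0.01265084] 0.9093115440770707
turned 2.138309283172376
[([0.3961, 0.1448, 0.0339], 0.61)]
```

View pics/s4.png

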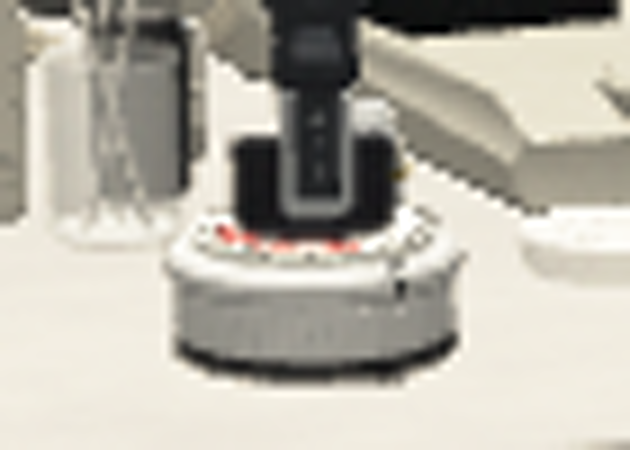

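The index is still at crop (400,286). The band's red end has passed left of it, so the knob is past ten (about 2.1 rad). Now back.

Converted, -0.56 rad is -0.0891.

Request:
tcp_steps([
  {"rot": [0, 0, -0.0127], "finger_gap": 0},
  {"rot": [0, 0, -0.0255], "finger_gap": 0},
  {"rot": [0, 0, -0.0382], "finger_gap": 0},
  {"rot": [0, 0, -0.0509], "finger_gap": 0},
  {"rot": [0, 0, -0.0637], "finger_gap": 0},
  {"rot": [0, 0, -0.0764], "finger_gap": 0},
  {"rot": [0, 0, -0.0891], "finger_gap": 0},
])

```text
time: 10.12
eef_pos: [0.4415, 0.1317, 0.0467]
tcp_rot: [0.798, 0.602, 0.0, 0.0]
contact_force: [-3.5, -2.1, 13.3]
opening: 0.134
finger_force: 27.1
```

Converted, 0.0003 m is 0.0004, 0.0002 m is 0.0003, -0.63 rad is -0.1003.

Request:
tcp_steps([
  {"xyz": [0, 0, 0.0003], "rot": [0, 0, -0.0127], "finger_gap": 0},
  {"xyz": [0, 0, 0.0004], "rot": [0, 0, -0.0255], "finger_gap": 0},
  {"xyz": [0, 0, 0.0004], "rot": [0, 0, -0.0382], "finger_gap": 0},
  {"xyz": [0, 0, 0.0004], "rot": [0, 0, -0.0509], "finger_gap": 0},
  {"xyz": [0, 0, 0.0004], "rot": [0, 0, -0.0637], "finger_gap": 0},
  {"xyz": [0, 0, 0.0004], "rot": [0, 0, -0.0764], "finger_gap": 0},
  {"xyz": [0, 0, 0.0004], "rot": [0, 0, -0.0891], "finger_gap": 0},
  {"xyz": [0, 0, 0.0004], "rot": [0, 0, -0.1003], "finger_gap": 0},
  {"xyz": [0, 0, 0.0004], "rot": [0, 0, -0.1003], "finger_gap": 0},
])

```text
time: 11.25
eef_pos: [0.4422, 0.1317, 0.0467]
tcp_rot: [0.573, 0.82, 0.0, 0.001]
contact_force: [-1.5, -2.3, 12.6]
opening: 0.131
finger_force: 26.9
```

```bash
python3 - <<'E'
from h import *
s=ctrl.get_state();print(s["wrist_torque"])
y=R.from_quat(s["tcp_rot"]).apply([0,1,0]);print("turned",np.radians(74.43)-np.arctan2(y[1],y[0]))
E
```

```text
[-0.24862311  0.49368579 -0.0515199 ]
turned 0.9480474799463738
```

Converted, -0.001 m is -0.0013.

Request:
tcp_steps([
  {"xyz": [0, 0, -0.0013], "finger_gap": 0},
  {"xyz": [0, 0, -0.0013], "finger_gap": 0.4},
  {"xyz": [0, 0, -0.0013], "finger_gap": 0.4},
  {"xyz": [0, 0, -0.0013], "finger_gap": 0.4},
  {"xyz": [0, 0, -0.0013], "finger_gap": 0.4},
])

```text
time: 11.88
eef_pos: [0.4401, 0.1318, 0.0449]
tcp_rot: [0.573, 0.819, -0.0, -0.0]
contact_force: [0.2, -0.3, 0.3]
opening: 0.401
finger_force: 0.0
```

Request:
tcp_steps([
  {"xyz": [0, 0, -0.025], "finger_gap": 0.4},
  {"xyz": [0, 0, -0.0625], "finger_gap": 0.4},
  {"xyz": [0, 0, -0.1125], "finger_gap": 0.4},
  {"xyz": [0, 0, -0.175], "finger_gap": 0.4},
  {"xyz": [0, 0, -0.2375], "finger_gap": 0.4},
  {"xyz": [0, 0, -0.2375], "finger_gap": 0.4},
])

```text
time: 12.62
eef_pos: [0.4432, 0.1321, 0.2406]
tcp_rot: [0.573, 0.819, 0.003, 0.004]
contact_force: [-0.9, 0.4, -0.0]
opening: 0.399
finger_force: 0.0
```

```bash
python3 - <<'E'
from h import *
s=ctrl.get_state();T=R.from_quat(s["tcp_rot"]);print(T.inv().apply(np.array([.34,.5,.236])-s["eef_pos"]))
E
```

```text
[0.38098214 0.02927329 0.00378671]
```

Converted, 0.38 m is 0.475, 0.35 m is 0.4375.

Request:
tcp_steps([
  {"xyz": [0.0625, 0.005, 0], "finger_gap": 0.4},
  {"xyz": [0.1375, 0.01, 0], "finger_gap": 0.4},
  {"xyz": [0.2125, 0.015, 0], "finger_gap": 0.4},
  {"xyz": [0.2875, 0.0213, 0], "finger_gap": 0.4},
  {"xyz": [0.3625, 0.0275, 0], "finger_gap": 0.4},
  {"xyz": [0.4375, 0.0338, 0], "finger_gap": 0.4},
  {"xyz": [0.475, 0.0375, 0], "finger_gap": 0.4},
  {"xyz": [0.475, 0.0375, 0], "finger_gap": 0.4},
])

```text
time: 13.62
eef_pos: [0.3369, 0.5002, 0.2332]
tcp_rot: [0.572, 0.82, -0.002, -0.0]
contact_force: [-0.0, -0.0, 0.2]
opening: 0.399
finger_force: 0.0
```

```bash
python3 - <<'E'
from h import *
d=ctrl.read_camera("top");a=d["pixels"][:,:,::-1]
m=ctrl.masks_of("top","timer")[0];c=max(cv2.findContours(m["region"].astype(np.uint8),0,2)[0],key=cv2.contourArea);print(cv2.fitEllipse(c))
cv2.imwrite("pics/t5.png",cv2.resize(a[228:308,199:299],(750,600),interpolation=cv2.INTER_CUBIC))
for t in ["timer","timer_index","beaker","wafer_case","wafer_carrier","tweezers"]: print(t,[np.round(r["position"],4) for r in ctrl.mark_of("top",t)[:1]])
E
```

```text
((250.35142517089844, 268.6388244628906), (42.564517974853516, 44.006900787353516), 120.20643615722656)
timer [array([ 0.4449,  0.1364, -0.0008])]
timer_index [array([0.3991, 0.1429, 0.0348])]
beaker [array([0.6002, 0.0449, 0.0031])]
wafer_case [array([0.6625, 0.2804, 0.0017])]
wafer_carrier [array([ 0.4368, -0.0199,  0.0005])]
tweezers [array([0.6032, 0.0437, 0.0018])]
```

View pics/t5.png

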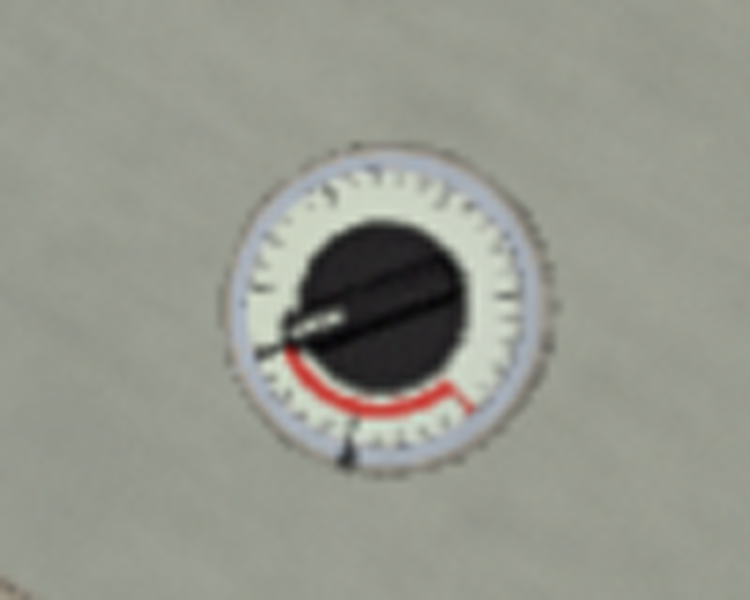

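The top crop shows the index arrowhead at (346,460), as before, with the long mid-band tick at (352,425) aligned to it. The zero is at (262,355) and the red end at (470,410), symmetric about the index, so the knob reads about 0.95 rad. The timer is unmoved and the arm is clear.

```bash
python3 -c "
from plant import ctrl
print(ctrl.sign_off())"
```

```text
the job is handed in; nothing more can be done
None
```

The timer was wound to about 2.1 rad, past ten minutes, and turned back to five (about 0.95 rad by the last picture); it has not moved, the arm is clear and the job is handed in, though the last check misidentified the tweezers, which the arm never went near.

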